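Tuck the fresh order pad under the sprung arm of the pad box and shut its cover

TASK

Top up the order-pad box: press in its brass tab so that the clear cover springs up, swing the cover right back, and lay the fresh pad from the counter lengthwise on the pile. Push it under the sprung steel arm until it is square and fully home against the back stop, still on top of the pile, then shut the cover so that it clicks and stays shut. Leave the two pads already in the box where they lie, and do not disturb the things standing round about.

Things in the scene. Friction and masses are not known exactly. Their poses are not given: they have to be found in the camera images.
- pad_box: Fixed light-wood box for order pads; its sizes here are in its own frame, mm. Origin: underside of its board; z up; x points to the BACK of the box, so its front with the brass tab faces its -x, toward the robot. Board x -76..94, y -58..58, top (pad bed) z 10. Two pads lie stacked on the bed (x -52..48, y -35..35, top z 30) against a wooden back stop, front face x 48, top z 40.
- pad_home (a point): Where the underside centre of the fresh pad belongs: x -2, y 0, z 30 of the box, its long side along the box's x, its back end touching the back stop.
- bed_mouth (a point): Mouth of the guide walls, on the bed at x -12, y 0, z 10 of the box. The two upright guide walls (5 mm thick, top z 42) run from x 0 to 53 with inner faces at y +-38, and flare outward from x 0 to -12, to 100 mm over all. In front of x -12 nothing stands beside the pads when the cover is up; only the tab (up to z 25, x -84..-61).
- cover (a joint): Clear plastic cover (top, sides, front), 0.1 kg. Rad: 0 shut and caught, 1.75 fully back. When shut: x -74..84, y -52..52, z 12..73 of the box. Once freed it springs up to about 1.0 and waits; pushed back beyond 1.4 it stays on its stiff hinge. To shut it, bring it forward from behind, then press its top down near the front: about 5 N snaps it in over the last 9 mm; else it springs up.
- cover_hinge (a point): Middle of the cover's hinge line, which runs along the box's y at x 86, z 34 of the box. The front lower edge of the cover is 160 mm from it (at 1.0 rad about x -19, z 157 of the box; at 1.75 about x 93, z 195). The front wall has a notch, 36 mm wide, round the tab, up to z 42 when shut.
- cover_edge (a point): Middle of the top of the wooden finger rib (8 mm deep, 104 mm long, 5 mm high) along the cover's front top edge; it moves with the cover. Shut: x -70, y 0, z 78 of the box. Fully back: about x 157, z 180.
- tab (a joint): Brass release tab in the middle of the box's front. Value in m: 0 at rest, 0.006 pressed fully in; it moves toward the back of the box (its +x) against a spring of 1.2 N at rest to 3.6 N fully in. Pressed in by 0.003 to 0.0045 it frees the cover; let go, it springs out again.
- tab_face (a point): Middle of the tab's front face, 28 mm wide and 12 mm high (z 12..24 of the box); at rest at x -84, y 0, z 18 of the box, 10 mm proud of the cover's front.
- hold_arm (a joint): Sprung steel arm, 22 mm wide, hinged behind the back stop (x 78, z 28 of the box) and reaching forward over it. Its nose presses on the pile at x 41 with about 2 N; from the nose a lip rises forward at 28 degrees, so a pad pushed in along the top of the pile lifts the arm by itself (4 to 10 N of push). Rad: 0 with two pads under it, about 0.27 with three.
- lip_tip (a point): Front end of the arm's upturned lip: with two pads at x 14, y 0, z 46 of the box, its underside 14 mm above the pile, so a pad can be laid flat on the pile with its leading end up to about x 10.
- fresh_pad: The fresh order pad on the counter, left or right of the box: white, rigid, 100 (its x) x 70 (its y) x 10 mm, 0.07 to 0.12 kg, like those in the box. Origin: middle of its underside. Either end may go in first.
- pad_low: Lower pad in the box, 100 x 70 x 10 mm; origin: middle of its underside.
- pad_mid: Upper pad in the box, on pad_low; same size and origin.
- tape_roll: Bystander: roll of brown tape, 77 mm across, 19 mm high, lying flat; origin underside centre.
- date_stamp: Bystander: wooden date stamp standing on its foot, 30 x 50 x 68 mm; origin underside centre.
- gift_cube: Bystander: small wrapped gift box, 64 x 64 x 56 mm; origin underside centre.
- cocoa_tin: Bystander: round tin, 68 mm across, 91 mm high; origin underside centre.

How it is judged:
By the outcome, as a careful person would: the job done as asked, in the order asked, and still so for the second after the job is handed in, with the robot touching nothing.
It also fails if it takes over 64 s, if anything falls off the work surface, if the arm or the gripper's body presses on something with over 40 N, if the wrist force passes 120 N, or if a joint passes its speed limit or range.

ROBOT

A 6-joint arm with a two-finger parallel gripper is mounted at the origin on a cart in front of the work surface, level with it; the furniture and walls round the work are solid. World frame = base frame: x ahead of the robot, y to its left, z up, the work surface at z = 0. Lengths are in m, angles in rad, forces in N, time in s.
With the tool pointing down it reaches from about 0.25 to 0.775 m from the base axis. Payload 4 kg.
Tool frame: the origin (TCP) lies on the centre line of the jaws, within the pads' length; the fingertips stand 17 mm ahead of it and the grasp point (between the pads) lies 2 mm behind it; z points along the fingers, y is the line along which they close (so a half turn about z gives the same grasp; the last joint's range is limited). The gripper opens to 94 mm and grips with 3 to 60 N. Pads are 16 mm wide; open, the fingers measure 119 mm over their backs; the gripper's body (75 mm by 177 mm) begins 78 mm behind the grasp point.
Start: joints at [1.009, 0.087, 1.371, -0, 1.684, -0.103], TCP at [0.244, 0.493, 0.223] pointing down, gripper open.
Joint ranges: [-3.1, 3.1], [-0.76, 2.03], [0.27, 2.55], [-1.08, 4.22], [0.17, 2.65], [-2.57, 2.57]. Speed limits (rad/s): [2.79, 2.79, 3.14, 3.14, 3.14, 3.14].

INTERFACE

Orientations are given as [roll, pitch, yaw] about the fixed x, y, z axes, in that order (R = Rz(yaw) Ry(pitch) Rx(roll)).
In Python, from bench import robot gives the robot as it stands.
- The arm moves only by the tool servo_tool, never from a script. Its argument "plan" is a list of rows, each a list of 7 numbers: the shift along the tool's x, y, z normalised to -1 to 1, where 1 is 0.1 m, then the turn, a rotation vector about the tool's x, y, z normalised to -1 to 1, where 1 is pi/2 rad, then the finger opening in mm, from 0 to 94. In form: [[x, y, z, ax, ay, az, gripper], ...]. A call has 1 to 12 rows; each row is the pose to reach, as a shift and turn from the pose commanded when the call began, along the tool's axes at that moment; what a row does not reach only later rows make up. A row lasts 1/12 s, in which the tool goes at most 41.7 mm and 7.16 degrees, less where a joint would pass 70% of its speed; a pose out of reach is approached as far as the arm can. A call with a number of a shift or a turn outside -1 to 1 is refused whole. A call with a gripper value outside its range is refused whole. The fingers move at their own pace and stop on an object; the grip force is fixed at half the most. Time passes only in rows, so rows that repeat a pose let the fingers close. It gives the time, the measured TCP pose, the force, the opening and the grip force at its end, in the units of the state.
- robot.get_obs(): the state, without advancing time (a new reading comes with each control period).
- robot.snapshot(name): name is "scene" or "top" or "wrist"; returns the picture (420x560x3 uint8, red, green, blue); there is no depth.
- robot.camera_params(name): a dict with "camera_matrix" (3x3 intrinsics, pixels), "distortion" ([k1, k2, p1, p2, k3] as OpenCV has them; the pictures are not rectified), "rvec" (rotation vector, rad) and "tvec" (3), from world to camera coordinates, as OpenCV has them; the wrist camera has in their place "tool_from_camera" (4x4, takes a point from camera to tool coordinates, whose origin is the TCP and whose axes are the flange's). Camera axes: x right, y down, z forward; pixel columns grow to the right and rows downward; lengths in m; the calibration is good to about 2 mm. A picture is of the moment at which its call begins: read the wrist's pose just before it. camera_params takes no time and is no camera call.
- robot.close_job(): hands the job in; it is judged then, once.
Trained networks look in the newest picture that a camera, given by its name, has taken for a name from the list of things; names that differ only in an ending like _2 or _b are one class to them, and where a whole thing is asked for, a point or a joint stands for the part that bears it (a point fixed in the world has none). Each returns a list of dicts, best first, with "conf" (0 to 1); they miss things now and then, are a little off and sometimes report something else, mostly with a low value. They report only what shows in the picture. A call takes as long as a camera call.
- robot.find_in(thing, camera): "extent" ([centre column, centre row, width, height] in pixels, round what is visible of it).
The state is a dict: "time": time; "joint_positions": joint angles; "qvel": joint speeds; "joint_torque": joint torques, N m; "tool_pos": TCP position; "ee_rot": TCP orientation; "wrist_force": force on the tool from outside, world axes, zero at the start; "wrist_torque": the same for the moment, N m; "width": finger opening in m; "finger_force": force on a finger pad.
Only numpy, scipy, OpenCV 4.12 (cv2) and the standard library are available. Lean on these libraries where they do the work, as an engineer would, in place of code of your own. Each camera call takes 0.05 s, during which the arm holds its last target. There are 200 camera calls.

## Working session

There is one attempt and no reset: what is moved stays moved. The work goes in short steps, Python scripts to look and compute and a tool call to move; the robot and the scene stay as the last step left them, time stands still between calls to the robot, and variables do not carry over. Pictures are saved under pics/ and viewed, at most 13 in all, crops included, and the job is handed in when it is done.

Besides the shell and the picture viewer there is one more tool, called after "Call:" in YAML: its name, and indented under it one key for each argument. servo_tool: Moves the arm, as the interface text tells. Scaled input: -1 to 1 covers 0.1 m each way for a shift and pi/2 rad each way for a turn. Its arguments: {"type":"object","properties":{"plan":{"type":"array","items":{"type":"array","items":{"type":"number"}}}},"required":["plan"]}

```bash
ls; mkdir -p pics; cat > h.py <<'E'
import numpy as np, cv2
from bench import robot
from scipy.spatial.transform import Rotation as R
def P(c):
    p=robot.camera_params(c); return np.array(p["camera_matrix"]),np.array(p["distortion"]),p
def ext(c,o=None):
    K,D,p=P(c)
    if "rvec" in p:
        Rm=cv2.Rodrigues(np.array(p["rvec"],float))[0]; return K,D,Rm,np.array(p["tvec"],float).ravel()
    T=np.array(p["tool_from_camera"]); W=np.eye(4); W[:3,:3]=R.from_euler('xyz',o["ee_rot"]).as_matrix(); W[:3,3]=o["tool_pos"]
    M=np.linalg.inv(W@T); return K,D,M[:3,:3],M[:3,3]
def onz(c,uv,z,o=None):
    K,D,Rm,t=ext(c,o)
    n=cv2.undistortPoints(np.array(uv,float).reshape(-1,1,2),K,D).reshape(-1,2)
    d=np.c_[n,np.ones(len(n))]@Rm; C=-Rm.T@t
    return C+d*((z-C[2])/d[:,2])[:,None]
def proj(c,X,o=None):
    K,D,Rm,t=ext(c,o)
    return cv2.projectPoints(np.array(X,float).reshape(-1,1,3),cv2.Rodrigues(Rm)[0],t,K,D)[0].reshape(-1,2)
def save(im,n): cv2.imwrite('pics/'+n,cv2.cvtColor(im,cv2.COLOR_RGB2BGR))
E
python3 - <<'E'
from h import *
print(robot.get_obs())
a=robot.snapshot("top");save(a,'top0.png')
b=robot.snapshot("scene");save(b,'scene0.png')
for c in("top","scene"):
  K,D,Rm,t=ext(c);print(c,-Rm.T@t,K[0,0])
  for n in ["pad_box","fresh_pad","cover_edge","tab_face","tape_roll","date_stamp","gift_cube","cocoa_tin"]:
    print(n,[(np.round(d["extent"]),round(d["conf"],2)) for d in robot.find_in(n,c)[:2]])
E
```

```text
pics
{'time': 0.0, 'joint_positions': array([ 1.00892327e+00,  8.79699327e-02,  1.37226067e+00, -2.14979103e-05,
        1.68361187e+00, -1.03106671e-01]), 'qvel': array([-7.81160591e-05, -1.12677236e-04, -9.71426019e-04,  1.49982160e-03,
       -4.97053241e-04, -4.04478104e-04]), 'joint_torque': array([-1.12056284e-06, -3.40190399e+01, -3.02422214e+01,  7.15198182e-02,
        3.32456455e-02, -1.78451728e-04]), 'tool_pos': array([0.24329785, 0.49267921, 0.22129274]), 'ee_rot': array([-3.13935259e+00, -2.10306862e-04,  2.68282364e+00]), 'wrist_force': array([-0.93874869,  0.13101055,  0.53812309]), 'wrist_torque': array([-0.01456062,  0.00567016, -0.06705355]), 'finger_force': 0.0, 'width': 0.09434783202839025}
top [0.3895825  0.01197989 1.04831502] 439.9402980332078
pad_box [(array([266., 190.,  52.,  81.]), 0.85)]
fresh_pad [(array([376., 241.,  32.,  42.]), 0.8)]
cover_edge [(array([265., 188.,  50.,  73.]), 0.71)]
tab_face [(array([267., 228.,  15.,   1.]), 0.37)]
tape_roll [(array([190., 234.,  32.,  38.]), 0.81)]
date_stamp [(array([367., 181.,  18.,  22.]), 0.6)]
gift_cube [(a
[... 153 characters left out ...]
 9.,   8.]), 0.42)]
scene [ 0.20373678 -0.73654503  0.48176962] 418.48214612396293
pad_box [(array([285., 225.,  87.,  57.]), 0.84)]
fresh_pad [(array([288., 318.,  70.,  41.]), 0.7), (array([212., 180.,  27.,  36.]), 0.5)]
cover_edge [(array([285., 223.,  77.,  58.]), 0.89)]
tab_face [(array([286., 227.,  86.,  60.]), 0.75), (array([252., 235.,   8.,  10.]), 0.66)]
tape_roll [(array([220., 212.,  28.,  20.]), 0.91), (array([351., 281.,  28.,  34.]), 0.32)]
date_stamp [(array([352., 281.,  28.,  38.]), 0.76)]
gift_cube [(array([367., 330.,  53.,  44.]), 0.82), (array([286., 225.,  82.,  58.]), 0.67)]
cocoa_tin [(array([285., 227.,  84.,  59.]), 0.68), (array([211., 180.,  25.,  38.]), 0.62)]
```

```bash
python3 - <<'E'
import cv2
a=cv2.imread('pics/top0.png')[140:300,90:470]
cv2.imwrite('pics/top0c.png',cv2.resize(a,None,fx=2.1,fy=2.1,interpolation=cv2.INTER_CUBIC))
E
```

```text
(no output)
```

View pics/top0c.png

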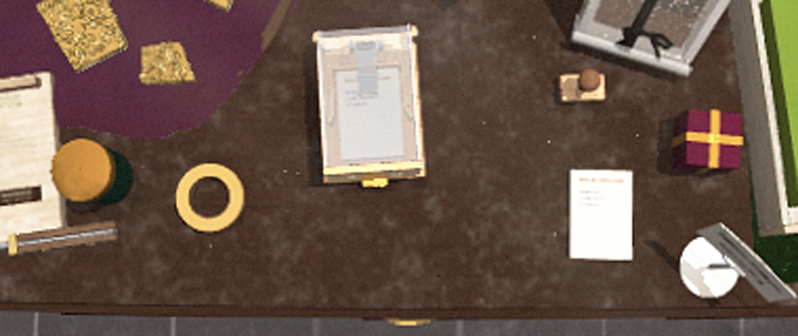

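View pics/scene0.png

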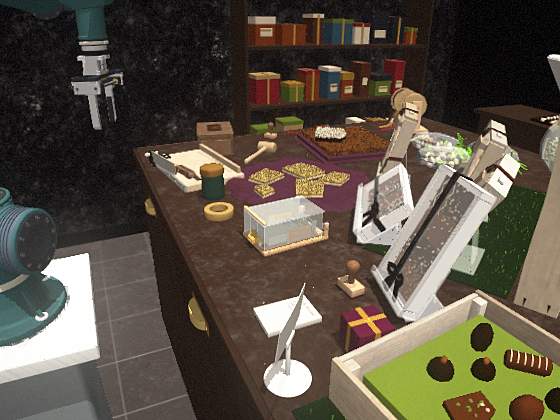

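The top view shows the box at about (266,190) with its tab at (267,227), facing the robot. The fresh pad is at (376,241), its long side roughly along world x. A card stand is close to its right, at about (430,265). The tape and tin are on the left; the stamp and gift are on the right.

```bash
cat >> h.py <<'E'
def rel(pos,rpy,o=None):
    "normalised shift, turn from the measured pose to a world target"
    o=o or robot.get_obs(); A=R.from_euler('xyz',o["ee_rot"])
    s=A.inv().apply(np.array(pos)-o["tool_pos"])/0.1
    r=(A.inv()*R.from_euler('xyz',rpy)).as_rotvec()/(np.pi/2)
    return np.round(s,3),np.round(r,3)
E
python3 - <<'E'
from h import *
cr=lambda u,v:(u/2.1+90,v/2.1+140)
print('pad',onz('top',[cr(570,170),cr(632,172),cr(631,260),cr(570,258)],.01))
print('tab',onz('top',[(267,227.5)],.018))
print('board',onz('top',[cr(325,183),cr(425,177),cr(415,27),cr(313,30)],.01))
print('rib',onz('top',[cr(325,168),cr(425,170)],.078))
for z in(0.05,.1,.15,.2):print('card',z,onz('top',[cr(700,225),cr(795,300),cr(735,240)],z)[:,:2].round(3).tolist(), onz('scene',[(303,285)],z)[:,:2].round(3).tolist())
print('stand',onz('top',[cr(709,265)],.0))
for n,p,z in[('tape',(190,234),.015),('tin',(134,219),.05),('stamp',(367,181),.03),('gift',(427,207),.05)]:print(n,onz('top',[p],z).round(3))
print(np.round(P('wrist')[2]['tool_from_camera'],3),P('wrist')[0][0,0])
o=robot.get_obs()
print(rel([.30,.40,.26],[np.pi,0,np.pi],o))
E
```

```text
pad [[ 0.51083046 -0.18622588  0.01      ]
 [ 0.50870529 -0.25769489  0.01      ]
 [ 0.40893947 -0.25370245  0.01      ]
 [ 0.4114182  -0.18424845  0.01      ]]
tab [[0.49351385 0.0385848  0.018     ]]
board [[ 0.49487261  0.09156785  0.01      ]
 [ 0.50227103 -0.0213543   0.01      ]
 [ 0.67705295 -0.00984509  0.01      ]
 [ 0.67304479  0.10857604  0.01      ]]
rib [[ 0.50391662  0.0866042   0.078     ]
 [ 0.50232779 -0.0191698   0.078     ]]
card 0.05 [[0.446, -0.322], [0.363, -0.427], [0.429, -0.361]] [[0.497, -0.205]]
card 0.1 [[0.443, -0.305], [0.364, -0.405], [0.427, -0.342]] [[0.463, -0.267]]
card 0.15 [[0.44, -0.288], [0.365, -0.383], [0.425, -0.323]] [[0.429, -0.328]]
card 0.2 [[0.437, -0.271], [0.367, -0.361], [0.423, -0.305]] [[0.395, -0.39]]
stand [[ 0.40281959 -0.34732661  0.        ]]
tape [[0.477 0.221 0.015]]
tin [[0.508 0.347 0.05 ]]
stamp [[ 0.604 -0.198  0.03 ]]
gift [[ 0.539 -0.334  0.05 ]]
[[ 0.001 -0.97  -0.244  0.07 ]
 [ 1.     0.001 -0.     0.   ]
 [ 0.    -0.244  0.97  -0.163]
 [ 0.     0.     0.     1.   ]] 329.5651176389384
(array([-0.918, -0.585, -0.375]), array([ 0.   ,  0.   , -0.292]))
```

Call:
servo_tool:
  plan:
    - [-0.918, -0.585, -0.375, 0, 0, -0.292, 60]
    - [-0.918, -0.585, -0.375, 0, 0, -0.292, 60]
    - [-0.918, -0.585, -0.375, 0, 0, -0.292, 60]
    - [-0.918, -0.585, -0.375, 0, 0, -0.292, 60]
    - [-0.918, -0.585, -0.375, 0, 0, -0.292, 60]

```text
time: 1.32
tool_pos: [0.3012, 0.3991, 0.2615]
ee_rot: [3.139, 0.002, 3.14]
wrist_force: [-0.3, 0.9, 0.0]
width: 0.0642
finger_force: 0.0
```

Call:
servo_tool:
  plan:
    - [-0.5, -1, 0, 0, 0, 0, 60]
    - [-0.5, -1, 0, 0, 0, 0, 60]
    - [-0.5, -1, 0, 0, 0, 0, 60]

```text
time: 1.57
tool_pos: [0.3501, 0.2987, 0.2594]
ee_rot: [-3.14, -0.0, 3.14]
wrist_force: [0.7, 0.8, 0.5]
width: 0.0602
finger_force: 0.0
```

Call:
servo_tool:
  plan:
    - [-0.5, -1, 0, 0, 0, 0, 60]
    - [-0.5, -1, 0, 0, 0, 0, 60]
    - [-0.5, -1, 0, 0, 0, 0, 60]

```text
time: 1.82
tool_pos: [0.4005, 0.1981, 0.2595]
ee_rot: [-3.141, -0.0, 3.138]
wrist_force: [1.0, 1.4, -0.4]
width: 0.06
finger_force: 0.0
```

Call:
servo_tool:
  plan:
    - [-0.2, -1, 0, 0, 0, 0, 60]
    - [-0.2, -1, 0, 0, 0, 0, 60]
    - [-0.2, -1, 0, 0, 0, 0, 60]

```text
time: 2.07
tool_pos: [0.4203, 0.0971, 0.2593]
ee_rot: [-3.14, -0.001, 3.136]
wrist_force: [0.4, -0.6, -0.5]
width: 0.0601
finger_force: 0.0
```

Call:
servo_tool:
  plan:
    - [0, -0.6, 0, 0, 0, 0, 60]
    - [0, -0.6, 0, 0, 0, 0, 60]
    - [0, -0.6, 0, 0, 0, 0, 60]
    - [0, -0.6, 0, 0, 0, 0, 60]

```text
time: 2.4
tool_pos: [0.42, 0.0402, 0.2595]
ee_rot: [3.14, -0.001, 3.138]
wrist_force: [0.2, 1.3, -0.1]
width: 0.0599
finger_force: 0.0
```

```bash
python3 - <<'E'
from h import *
import pickle
o=robot.get_obs();a=robot.snapshot("wrist");save(cv2.resize(a,(800,600),interpolation=cv2.INTER_CUBIC),'w1.png');save(a,'w1raw.png')
pickle.dump(o,open('w1.pkl','wb'))
print(o['time'],o['tool_pos'],o['ee_rot'],o['joint_positions'])
for n in ["pad_box","tab_face","fresh_pad","cover_edge"]:
    print(n,[(np.round(d["extent"],1),round(d["conf"],2)) for d in robot.find_in(n,"wrist")[:2]])
E
```

```text
2.4 [0.41995144 0.04018734 0.25953153] [ 3.14048263e+00 -7.13355141e-04  3.13827148e+00] [-4.00301023e-02 -2.05415866e-01  1.57542041e+00  1.10547052e-03
  1.77234160e+00 -1.60728397e+00]
pad_box [(array([280.4, 314.4,  98.9, 144.3]), 0.96)]
tab_face [(array([278.9, 248.4,  22.4,  15.1]), 0.83)]
fresh_pad [(array([ 81.9, 216.8,  62.6,  76. ]), 0.74)]
cover_edge [(array([279. , 315.5,  95.8, 143.7]), 0.83)]
```

View pics/w1.png

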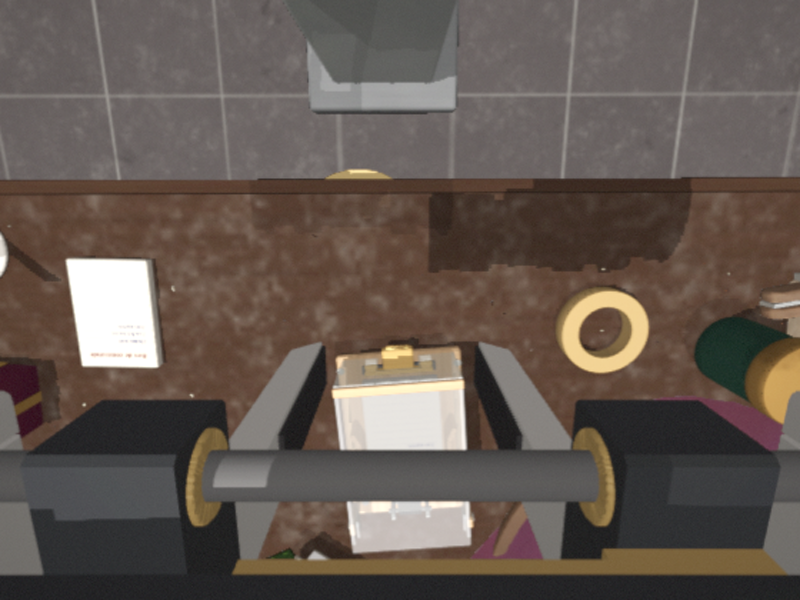

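The wrist view shows the box between the fingers (image down is +x). Its front board corners are at about (335,350) and (462,346), the tab is at (398,352), and the fresh pad's corners are (67,260), (152,259), (160,367) and (83,367). The networks agree with this.

```bash
python3 - <<'E'
from h import *
import pickle
o=pickle.load(open('w1.pkl','rb'))
s=560/800
f=lambda L,z:onz('wrist',np.array(L)*s,z,o).round(4)
print('front',f([(335,350),(462,346)],.010))
print('tabfront',f([(385,347),(412,346)],.022))
print('rib top',f([(334,390),(465,385)],.078))
print('pad',f([(67,260),(152,259),(160,367),(83,367)],.01))
# pad by threshold, both cameras
import itertools
for c,fn,roi in(('wrist','w1raw.png',(30,170,130,270)),('top','top0.png',(350,210,400,270))):
    a=cv2.imread('pics/'+fn).astype(int); x0,y0,x1,y1=roi
    m=(a[y0:y1,x0:x1].min(2)>150).astype(np.uint8)
    cs=max(cv2.findContours(m,0,2)[0],key=cv2.contourArea)+np.array([x0,y0])
    b=onz(c,cs.reshape(-1,2),.01,o)[:,:2]*1000
    print(c,cv2.minAreaRect(b.astype(np.float32)))
E
python3 - <<'E'
import cv2
a=cv2.imread('pics/w1raw.png')[225:345,215:345]
cv2.imwrite('pics/w1c.png',cv2.resize(a,None,fx=5,fy=5,interpolation=cv2.INTER_CUBIC))
E
```

```text
front [[ 0.4972 -0.0197  0.01  ]
 [ 0.4936  0.0979  0.01  ]]
tabfront [[0.4902 0.0271 0.022 ]
 [0.4893 0.0513 0.022 ]]
rib top [[ 0.5064 -0.0117  0.078 ]
 [ 0.5023  0.0918  0.078 ]]
pad [[ 0.4128 -0.2529  0.01  ]
 [ 0.4121 -0.178   0.01  ]
 [ 0.5136 -0.1837  0.01  ]
 [ 0.5134 -0.2554  0.01  ]]
wrist ((462.276123046875, -219.776123046875), (71.7711410522461, 101.73905181884766), 88.71900939941406)
top ((461.37139892578125, -219.1697998046875), (69.69786834716797, 100.73645782470703), 88.37899017333984)
```

View pics/w1c.png

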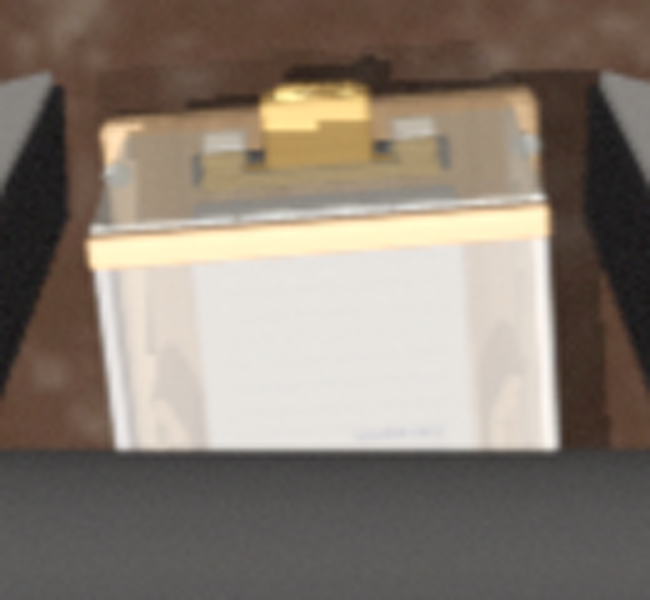

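The crop shows the rib and board front edge sloping about 4°: rib front edge (90,235)-(548,203), board front (105,125)-(535,90), tab top front (262,98)-(370,88). So the box is yawed by about +4°.

```bash
python3 - <<'E'
from h import *
import pickle
from scipy.optimize import least_squares
o=pickle.load(open('w1.pkl','rb'))
px=np.array([(90,235),(548,203),(92,270),(550,237),(105,125),(535,90),(262,98),(370,88)])/5-.4+[215,225]
X=np.array([(-74,52,78)]*8,float)
X=np.array([(-74,-52,78),(-74,52,78),(-66,-52,78),(-66,52,78),(-76,-56,10),(-76,56,10),(-84,-14,24),(-84,14,24)])/1e3
def W(p,X): 
    c,s=np.cos(p[2]),np.sin(p[2]); return np.c_[p[0]+c*X[:,0]-s*X[:,1],p[1]+s*X[:,0]+c*X[:,1],X[:,2]]
r=least_squares(lambda p:(proj('wrist',W(p,X),o)-px).ravel(),[.577,.04,.07],loss='soft_l1')
print(r.x,np.degrees(r.x[2]));print(r.fun.reshape(-1,2).round(1))
np.save('box.npy',r.x)
# check in top picture
print(proj('top',W(r.x,X)).round(1).tolist())
p=r.x
for q in[(-84,0,18),(86,0,34)]:print(W(p,np.array([q])/1e3))
E
cat >> h.py <<'E'
def box(q):
    p=np.load('box.npy'); q=np.atleast_2d(q)/1e3; c,s=np.cos(p[2]),np.sin(p[2])
    return np.c_[p[0]+c*q[:,0]-s*q[:,1],p[1]+s*q[:,0]+c*q[:,1],q[:,2]]
def boxgo(q,tilt=0,flip=0,o=None):
    "TCP target so that the fingertip point is at box point q(mm); tilt deg leans fingers toward +x; flip=0: yaw pi"
    psi=np.load('box.npy')[2]; M=R.from_euler('z',psi)*R.from_euler('y',-np.radians(tilt))*R.from_euler('xyz',[np.pi,0,0 if flip else np.pi])
    pos=box(q)[0]-.017*M.as_matrix()[:,2]
    o=o or robot.get_obs(); A=R.from_euler('xyz',o["ee_rot"])
    return np.round(A.inv().apply(pos-o["tool_pos"])*10,3).tolist()+np.round((A.inv()*M).as_rotvec()/(np.pi/2),3).tolist(),pos.round(3)
E
python3 - <<'E'
from h import *
o=robot.get_obs()
for q in[(-130,0,60),(-97,0,19),(-82,0,19)]: print(boxgo(q,30,0,o))
E
```

```text
[0.57459604 0.04421023 0.07719051] 4.422690530979087
[[-0.3  0.1]
 [ 0.2 -0.3]
 [ 0.1 -0.4]
 [ 0.1 -0.5]
 [ 0.7 -0.4]
 [-1.   0.3]
 [-0.1  0.5]
 [ 0.1  0.9]]
[[289.8, 219.8], [243.0, 223.2], [289.5, 216.3], [242.8, 219.6], [290.7, 223.9], [243.7, 227.3], [273.3, 228.0], [261.3, 228.8]]
[[0.49084617 0.03773267 0.018     ]]
[[0.66033996 0.05084203 0.034     ]]
([-0.166, -0.079, 1.852, -0.012, -0.333, -0.047], array([0.437, 0.034, 0.075]))
([-0.495, -0.054, 2.262, -0.012, -0.333, -0.047], array([0.469, 0.036, 0.034]))
([-0.645, -0.043, 2.261, -0.012, -0.333, -0.047], array([0.484, 0.037, 0.034]))
```

Call:
servo_tool:
  plan:
    - [0, -0.07, 1, -0.012, -0.333, -0.047, 0]
    - [0, -0.07, 1, -0.012, -0.333, -0.047, 0]
    - [0, -0.07, 1, -0.012, -0.333, -0.047, 0]
    - [0, -0.07, 1, -0.012, -0.333, -0.047, 0]
    - [0, -0.07, 1, -0.012, -0.333, -0.047, 0]
    - [0, -0.07, 1, -0.012, -0.333, -0.047, 0]

```text
time: 3.15
tool_pos: [0.4173, 0.034, 0.1573]
ee_rot: [3.141, 0.522, -3.066]
wrist_force: [-0.6, -0.8, -0.3]
width: 0.0234
finger_force: 0.0
```

```bash
python3 - <<'E'
from h import *
o=robot.get_obs()
print(o['tool_pos'],o['width'])
for q in[(-115,0,40),(-99,0,16.5),(-91,0,16.5),(-87,0,16.5),(-85,0,16.5)]: print(boxgo(q,30,0,o))
E
```

```text
[0.41729967 0.03396154 0.15731729] 0.02341862660107792
([0.215, -0.019, 1.06, -0.0, -0.001, -0.001], array([0.451, 0.035, 0.055]))
([0.194, -0.019, 1.343, -0.0, -0.001, -0.001], array([0.467, 0.036, 0.031]))
([0.124, -0.019, 1.383, -0.0, -0.001, -0.001], array([0.475, 0.037, 0.031]))
([0.09, -0.019, 1.403, -0.0, -0.001, -0.001], array([0.479, 0.037, 0.031]))
([0.072, -0.019, 1.413, -0.0, -0.001, -0.001], array([0.481, 0.037, 0.031]))
```

Call:
servo_tool:
  plan:
    - [0.215, -0.02, 0.96, 0, 0, 0, 0]
    - [0.215, -0.02, 0.96, 0, 0, 0, 0]
    - [0.215, -0.02, 0.96, 0, 0, 0, 0]
    - [0.215, -0.02, 0.96, 0, 0, 0, 0]

```text
time: 3.48
tool_pos: [0.4475, 0.0342, 0.0616]
ee_rot: [3.14, 0.514, -3.066]
wrist_force: [-0.8, -0.9, -0.3]
width: 0.0003
finger_force: 0.0
```

Call:
servo_tool:
  plan:
    - [-0.02, 0, 0.38, 0, 0, 0, 0]
    - [-0.02, 0, 0.38, 0, 0, 0, 0]
    - [-0.09, 0, 0.42, 0, 0, 0, 0]
    - [-0.11, 0, 0.435, 0, 0, 0, 0]
    - [-0.125, 0, 0.443, 0, 0, 0, 0]
    - [-0.125, 0, 0.443, 0, 0, 0, 0]

```text
time: 3.98
tool_pos: [0.483, 0.0359, 0.0356]
ee_rot: [-3.141, 0.525, -3.065]
wrist_force: [-4.0, 0.8, 3.6]
width: 0.0002
finger_force: 2.1
```

```bash
python3 - <<'E'
from h import *
o=robot.get_obs()
print(o['tool_pos'],o['width'])
print(boxgo((-85,0,16.5),30,0,o))
robot.snapshot("scene")
print([(d["extent"],d["conf"]) for d in robot.find_in("cover_edge","scene")])
E
```

```text
[0.48302034 0.03586598 0.03564281] 0.00022602152283888517
([0.036, 0.013, 0.03, -0.001, 0.001, -0.001], array([0.481, 0.037, 0.031]))
[([289.8, 202.8, 79.8, 63.3], 0.85)]
```

```bash
python3 - <<'E'
from h import *
a=robot.snapshot("scene")[130:280,200:400];save(cv2.resize(a,None,fx=4,fy=4,interpolation=cv2.INTER_CUBIC),'s1.png')
o=robot.get_obs();print(o['wrist_force'])
for q in[(-110,0,40),]: print(boxgo(q,30,0,o))
E
```

```text
[-3.47249888  1.57928008  4.4389528 ]
([0.131, 0.013, -0.298, -0.001, 0.002, -0.001], array([0.456, 0.035, 0.055]))
```

View pics/s1.png

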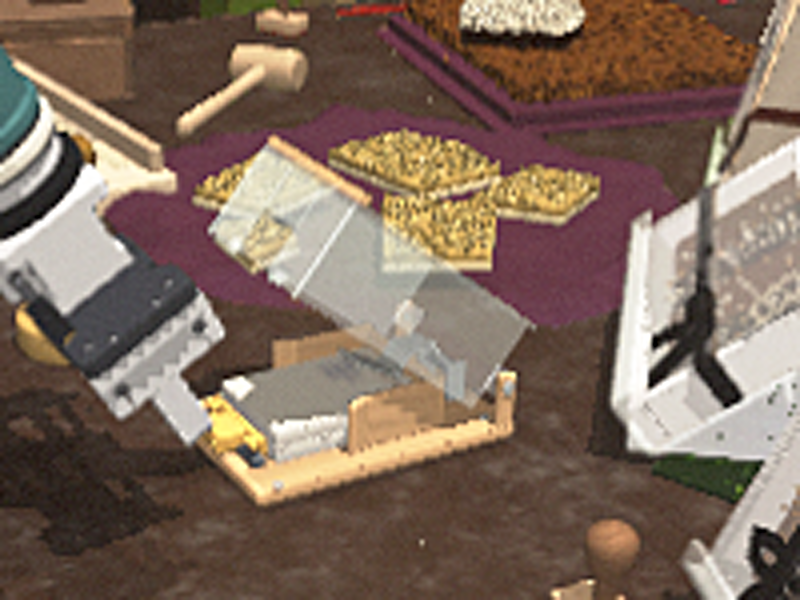

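Cover has sprung up (rib around (320,165) in the crop); the pads and hold arm are visible and undisturbed. I'll back off, rise, and get in front of its lower edge.

Call:
servo_tool:
  plan:
    - [0.13, 0, -0.3, 0, 0, 0, 0]
    - [0.13, 0, -0.3, 0, 0, 0, 30]
    - [0.13, 0, -0.3, 0, 0, 0, 60]

```text
time: 4.38
tool_pos: [0.457, 0.0333, 0.0556]
ee_rot: [-3.139, 0.529, -3.066]
wrist_force: [-0.0, 0.4, 0.4]
width: 0.0103
finger_force: 0.0
```

```bash
python3 - <<'E'
from h import *
print(boxgo((-70,0,130),0,0),robot.get_obs()['tool_pos'])
E
```

```text
([-0.876, 0.017, -0.546, -0.002, 0.337, -0.001], array([0.505, 0.039, 0.147])) [0.45699299 0.03332125 0.05563037]
```

Call:
servo_tool:
  plan:
    - [-0.3, 0.01, -0.5, 0, 0.17, 0, 60]
    - [-0.876, 0.017, -0.546, 0, 0.337, 0, 60]
    - [-0.876, 0.017, -0.546, 0, 0.337, 0, 60]
    - [-0.876, 0.017, -0.546, 0, 0.337, 0, 60]
    - [-0.876, 0.017, -0.546, 0, 0.337, 0, 60]
    - [-0.876, 0.017, -0.546, 0, 0.337, 0, 60]
    - [-0.876, 0.017, -0.546, 0, 0.337, 0, 60]

```text
time: 4.97
tool_pos: [0.505, 0.0391, 0.143]
ee_rot: [-3.141, -0.007, -3.066]
wrist_force: [-0.3, -0.1, -0.3]
width: 0.057
finger_force: 0.0
```

```bash
python3 - <<'E'
from h import *
for q in[(-50,0,142),(20,0,142),(78,0,142)]:print(boxgo(q,0,0))
print(robot.get_obs()['tool_pos'])
E
```

```text
([-0.196, -0.003, -0.162, -0.0, -0.004, -0.001], array([0.525, 0.04 , 0.159]))
([-0.896, -0.001, -0.167, -0.0, -0.004, -0.001], array([0.595, 0.046, 0.159]))
([-1.476, -0.0, -0.171, -0.0, -0.004, -0.001], array([0.652, 0.05 , 0.159]))
[0.50502436 0.03913591 0.14295058]
```

Call:
servo_tool:
  plan:
    - [-0.1, 0, -0.16, 0, 0, 0, 60]
    - [-0.25, 0, -0.165, 0, 0, 0, 60]
    - [-0.4, 0, -0.165, 0, 0, 0, 60]
    - [-0.55, 0, -0.165, 0, 0, 0, 60]
    - [-0.7, 0, -0.165, 0, 0, 0, 60]
    - [-0.8, 0, -0.165, 0, 0, 0, 60]
    - [-0.9, 0, -0.165, 0, 0, 0, 60]

```text
time: 5.55
tool_pos: [0.5933, 0.0457, 0.1599]
ee_rot: [-3.141, -0.006, -3.067]
wrist_force: [-0.6, -0.4, 0.4]
width: 0.0601
finger_force: 0.2
```

Call:
servo_tool:
  plan:
    - [-0.1, 0, 0, 0, 0, 0, 60]
    - [-0.2, 0, 0, 0, 0, 0, 60]
    - [-0.3, 0, 0, 0, 0, 0, 60]
    - [-0.4, 0, 0, 0, 0, 0, 60]
    - [-0.5, 0, 0, 0, 0, 0, 60]
    - [-0.58, 0, 0, 0, 0, 0, 60]
    - [-0.58, 0, 0, 0, 0, 0, 60]

```text
time: 6.13
tool_pos: [0.652, 0.0501, 0.1595]
ee_rot: [-3.141, -0.006, -3.067]
wrist_force: [0.2, 0.1, -0.9]
width: 0.0598
finger_force: 0.0
```

```bash
python3 - <<'E'
from h import *
o=robot.get_obs();print(boxgo((78,0,142),0,0),o['wrist_force'])
robot.snapshot("scene")
print([(d["extent"],d["conf"]) for d in robot.find_in("cover_edge","scene")])
for t in (1.0,1.5,1.65,1.75):
    c,s=np.cos(t),np.sin(t)
    pts=[(86+u*c+w*s,y,34-u*s+w*c) for u,w in((-160,-22),(-160,39),(-2,39),(-2,-20)) for y in(-52,52)]
    q=proj('scene',box(pts)); print(t,q.min(0).round(),q.max(0).round())
E
```

```text
([-0.004, 0.001, 0.005, -0.0, -0.004, -0.001], array([0.652, 0.05 , 0.159])) [ 0.15160469  0.12155483 -0.88338634]
[([323.8, 188.6, 56.1, 82.9], 0.84), ([298.4, 203.4, 109.8, 106.4], 0.22)]
1.0 [264. 153.] [337. 231.]
1.5 [292. 145.] [340. 228.]
1.65 [295. 146.] [348. 227.]
1.75 [296. 147.] [354. 226.]
```

Call:
servo_tool:
  plan:
    - [1, 0, -0.2, 0, 0, 0, 94]
    - [1, 0, -0.2, 0, 0, 0, 94]
    - [1, 0, -0.2, 0, 0, 0, 94]
    - [1, -0.3, -0.2, 0, 0, 0.03, 94]
    - [1, -1, -0.2, 0, 0, 0.066, 94]
    - [1, -1, -0.2, 0, 0, 0.066, 94]
    - [1, -1, -0.2, 0, 0, 0.066, 94]

```text
time: 6.82
tool_pos: [0.5592, -0.0616, 0.1809]
ee_rot: [-3.137, -0.005, 3.108]
wrist_force: [0.2, 0.9, -1.1]
width: 0.0941
finger_force: 0.0
```

Call:
servo_tool:
  plan:
    - [0.5, -1, 0, 0, 0, 0, 94]
    - [0.5, -1, 0, 0, 0, 0, 94]
    - [0.5, -1, 0, 0, 0, 0, 94]
    - [0.5, -1, 0, 0, 0, 0, 94]

```text
time: 7.15
tool_pos: [0.5046, -0.1588, 0.1813]
ee_rot: [-3.138, -0.007, 3.108]
wrist_force: [-0.2, 0.3, 0.5]
width: 0.0936
finger_force: 0.0
```

```bash
cat > pad.py <<'E'
from h import *
o=robot.get_obs();print(o['time'],o['tool_pos'],o['width'],o['joint_positions'])
for x,z in((.495,.12),(.495,.0195)):print(rel([x,-.2205,z],[np.pi,0,np.pi-.026],o))
E
python3 - <<'E'
exec(open('pad.py').read())
a=robot.snapshot('wrist');save(a,'w2.png')
print([(d["extent"],d["conf"]) for d in robot.find_in("fresh_pad","wrist")])
m=(a.astype(int).min(2)>150).astype(np.uint8)
for cs in cv2.findContours(m,0,2)[0]:
    if cv2.contourArea(cs)>800:
        b=onz('wrist',cs.reshape(-1,2),.01,o)[:,:2]*1000; print(cv2.minAreaRect(b.astype(np.float32)))
E
```

```text
7.15 [ 0.50458818 -0.15875661  0.18132451] 0.09358851537248725 [-0.40844042  0.05625598  1.48509093 -0.00565601  1.60521439 -1.94583603]
(array([ 0.071, -0.618,  0.616]), array([-0.002, -0.004, -0.005]))
(array([ 0.064, -0.615,  1.621]), array([-0.002, -0.004, -0.005]))
[([217.9, 158.4, 73.4, 102.2], 0.8)]
((567.1322631835938, 55.4832878112793), (137.57984924316406, 84.54830169677734), 0.3615936040878296)
((462.2993469238281, -218.98643493652344), (70.51029968261719, 99.9737777709961), 88.52593231201172)
((401.3354187011719, -339.55303955078125), (68.09040069580078, 63.33599853515625), 47.85240173339844)
```

Call:
servo_tool:
  plan:
    - [0.07, -0.615, 0.5, 0, 0, -0.005, 94]
    - [0.07, -0.615, 0.9, 0, 0, -0.005, 94]
    - [0.07, -0.615, 0.9, 0, 0, -0.005, 94]
    - [0.07, -0.615, 0.9, 0, 0, -0.005, 94]
    - [0.07, -0.615, 0.9, 0, 0, -0.005, 94]

```text
time: 7.67
tool_pos: [0.4973, -0.215, 0.0899]
ee_rot: [3.14, -0.009, 3.122]
wrist_force: [-0.0, -1.1, 0.6]
width: 0.0937
finger_force: 0.0
```

```bash
python3 pad.py
```

```text
7.6667 [ 0.4973134  -0.21502232  0.08991905] 0.09371734488497875 [-0.51096342  0.13972371  1.57987513 -0.00291553  1.43079613 -2.06136382]
(array([ 0.025, -0.055, -0.301]), array([ 0.001, -0.006,  0.004]))
(array([ 0.016, -0.056,  0.704]), array([ 0.001, -0.006,  0.004]))
```

Call:
servo_tool:
  plan:
    - [0.01, 0, 0.3, 0, 0, 0.003, 94]
    - [0.01, 0, 0.6, 0, 0, 0.003, 94]
    - [0.01, 0, 0.69, 0, 0, 0.003, 94]
    - [0.01, 0, 0.69, 0, 0, 0.003, 94]

```text
time: 8.0
tool_pos: [0.4961, -0.215, 0.0216]
ee_rot: [3.141, -0.008, 3.118]
wrist_force: [-0.9, 0.6, 0.3]
width: 0.0937
finger_force: 0.0
```

```bash
python3 pad.py
```

```text
8.0 [ 0.49614918 -0.21499736  0.02159341] 0.09372258703295928 [-0.51163121  0.20009933  1.65628196 -0.00358931  1.29287189 -2.05799868]
(array([ 0.018, -0.055, -0.984]), array([ 0.   , -0.005,  0.002]))
(array([ 0.01 , -0.055,  0.021]), array([ 0.   , -0.005,  0.002]))
```

Call:
servo_tool:
  plan:
    - [0.01, -0.05, 0.02, 0, 0, 0, 94]
    - [0.01, -0.05, 0.02, 0, 0, 0, 94]
    - [0.01, -0.05, 0.02, 0, 0, 0, 60]
    - [0.01, -0.05, 0.02, 0, 0, 0, 60]
    - [0.01, -0.05, 0.02, 0, 0, 0, 60]
    - [0.01, -0.05, 0.02, 0, 0, 0, 60]
    - [0.01, -0.05, 0.02, 0, 0, 0, 60]

```text
time: 8.58
tool_pos: [0.4958, -0.222, 0.0211]
ee_rot: [-3.14, -0.005, 3.116]
wrist_force: [-0.1, 0.4, 2.4]
width: 0.0693
finger_force: 30.0
```

```bash
python3 pad.py
```

```text
8.5833 [ 0.49575865 -0.22198992  0.02114614] 0.06928798814424851 [-0.52321314  0.20277647  1.65404607 -0.0036765   1.28822105 -2.06743998]
(array([ 0.013,  0.013, -0.989]), array([-0.001, -0.003,  0.   ]))
(array([0.008, 0.015, 0.016]), array([-0.001, -0.003,  0.   ]))
```

Call:
servo_tool:
  plan:
    - [0, 0, -0.3, 0, 0, 0, 60]
    - [0, 0, -0.6, 0, 0, 0, 60]
    - [0, 0, -1, 0, 0, 0, 60]
    - [0, 0.3, -1, 0, 0, 0, 60]
    - [0, 0.6, -1, 0, 0, 0, 60]
    - [0, 1, -1, 0, 0, 0.08, 60]
    - [0.2, 1, -1, 0, 0, 0.16, 60]
    - [0.4, 1, -1, 0, 0, 0.24, 60]
    - [0.5, 1, -1, 0, 0, 0.32, 60]
    - [0.5, 1, -1, 0, 0, 0.4, 60]
    - [0.5, 1, -1, 0, 0, 0.48, 60]
    - [0.5, 1, -1, 0, 0, 0.56, 60]

```text
time: 9.58
tool_pos: [0.448, -0.1205, 0.1204]
ee_rot: [-3.136, -0.003, 2.244]
wrist_force: [0.3, -0.5, 0.8]
width: 0.0694
finger_force: 30.0
```

```bash
python3 - <<'E'
from h import *
o=robot.get_obs();print(o['tool_pos'],o['ee_rot'],o['finger_force'],o['joint_positions'])
print(rel([.44,-.03,.13],[np.pi,0,.9],o))
print(boxgo((-75,0,60),0,1,o))
E
```

```text
[ 0.44798306 -0.12049503  0.12039158] [-3.13587566e+00 -2.83796484e-03  2.24403990e+00] 29.975836873054504 [-0.38247452 -0.05770333  1.72181434 -0.00359116  1.48276816 -1.05540103]
(array([ 0.758,  0.501, -0.097]), array([-0.004,  0.001,  0.856]))
([0.918, 1.399, 0.429, -0.004, 0.003, 1.379], array([0.5  , 0.038, 0.077]))
```

Call:
servo_tool:
  plan:
    - [0.1, 0.1, -0.1, 0, 0, 0.08, 60]
    - [0.2, 0.2, -0.1, 0, 0, 0.16, 60]
    - [0.3, 0.2, -0.1, 0, 0, 0.24, 60]
    - [0.4, 0.3, -0.1, 0, 0, 0.32, 60]
    - [0.5, 0.4, -0.1, 0, 0, 0.4, 60]
    - [0.6, 0.5, -0.1, 0, 0, 0.48, 60]
    - [0.75, 0.5, -0.1, 0, 0, 0.56, 60]
    - [0.75, 0.5, -0.1, 0, 0, 0.64, 60]
    - [0.75, 0.5, -0.1, 0, 0, 0.72, 60]
    - [0.75, 0.5, -0.1, 0, 0, 0.8, 60]
    - [0.75, 0.5, -0.1, 0, 0, 0.87, 60]
    - [0.75, 0.5, -0.1, 0, 0, 0.95, 60]

```text
time: 10.58
tool_pos: [0.4399, -0.0308, 0.1302]
ee_rot: [-3.138, 0.006, 0.753]
wrist_force: [-0.1, -0.2, -0.7]
width: 0.0694
finger_force: 30.0
```

```bash
python3 - <<'E'
from h import *
o=robot.get_obs();print(o['tool_pos'],o['ee_rot'],o['finger_force'])
print(boxgo((-100,0,70),0,1,o))
E
```

```text
[ 0.43993579 -0.03080125  0.13018212] [-3.1380387   0.0058004   0.75286467] 29.97555524110794
([0.718, -0.251, 0.429, -0.001, 0.004, 0.43], array([0.475, 0.036, 0.087]))
```

Call:
servo_tool:
  plan:
    - [0.3, -0.1, 0.1, 0, 0, 0.08, 60]
    - [0.5, -0.2, 0.2, 0, 0, 0.16, 60]
    - [0.718, -0.251, 0.25, 0, 0, 0.24, 60]
    - [0.718, -0.251, 0.25, 0, 0, 0.32, 60]
    - [0.718, -0.251, 0.25, 0, 0, 0.4, 60]
    - [0.718, -0.251, 0.25, 0, 0, 0.43, 60]
    - [0.718, -0.251, 0.25, 0, 0, 0.43, 60]

```text
time: 11.17
tool_pos: [0.4747, 0.0369, 0.1047]
ee_rot: [3.141, 0.007, 0.083]
wrist_force: [-0.2, -1.0, -1.3]
width: 0.0697
finger_force: 30.0
```

```bash
python3 - <<'E'
from h import *
import pickle
o=robot.get_obs();pickle.dump(o,open('w3.pkl','wb'))
a=robot.snapshot('wrist');save(a,'w3raw.png');save(cv2.resize(a,(800,600)),'w3.png')
print(o['time'],o['tool_pos'],o['ee_rot'],o['finger_force'])
for z in(36,34):print(boxgo((-75,0,z),0,1,o))
b=robot.snapshot('scene')[130:280,200:400];save(cv2.resize(b,None,fx=4,fy=4,interpolation=cv2.INTER_CUBIC),'s3.png')
E
```

```text
11.1667 [0.47466567 0.03687854 0.10473336] [3.14073429 0.00710912 0.08283458] 29.985032379627228
([0.256, 0.005, 0.516, 0.001, 0.005, 0.004], array([0.5  , 0.038, 0.053]))
([0.256, 0.005, 0.536, 0.001, 0.005, 0.004], array([0.5  , 0.038, 0.051]))
```

View pics/w3.png

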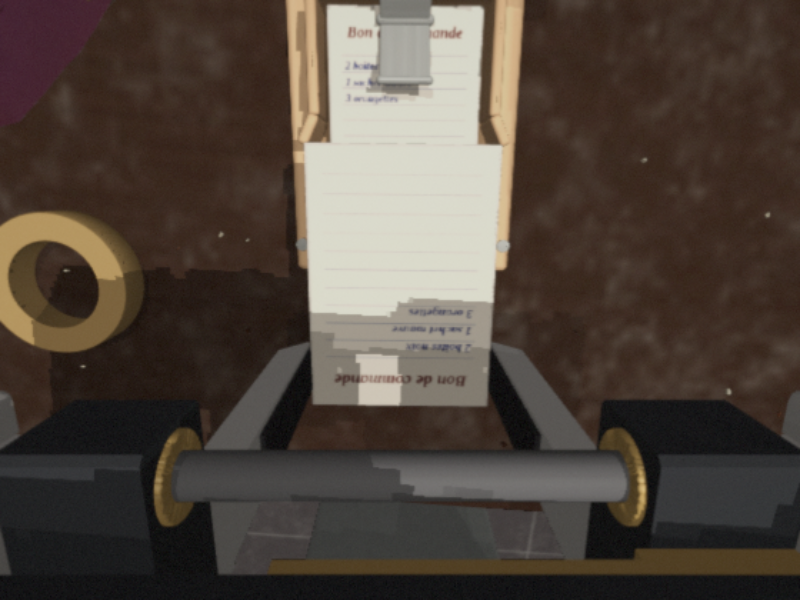

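View pics/s3.png

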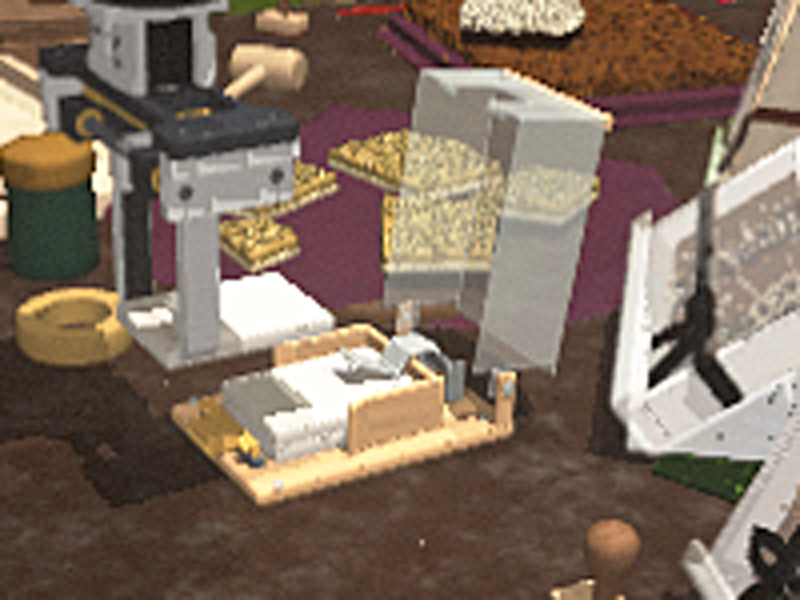

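Wrist view: the fresh pad (305–502 at its leading end, row 143) is held straight ahead of the pile (328–484), under the walls' axis at about col 406. The scene view shows the cover fully back and the pad level. Now checking the lateral offset.

```bash
python3 - <<'E'
from h import *
import pickle
o=pickle.load(open('w3.pkl','rb'));p=np.load('box.npy')
def inbox(L,z):
    w=onz('wrist',np.array(L)*.7,z,o)-[p[0],p[1],0]; return (R.from_euler('z',-p[2]).apply(w)*1e3).round(1).tolist()
print('pile',inbox([(328,10),(484,10),(331,138),(478,138)],.030))
print('fresh top',inbox([(305,144),(502,145),(313,405),(488,405)],.094))
print('lip',inbox([(379,82),(432,82)],.046))
print('boardfront',inbox([(300,266),(505,268)],.01))
print('tip',(R.from_euler('z',-p[2]).apply(o['tool_pos']-[p[0],p[1],0])*1e3).round(1))
E
```

```text
pile [[45.5, 33.5, 30.0], [46.0, -36.5, 30.0], [-8.7, 33.7, 30.0], [-8.2, -36.4, 30.0]]
fresh top [[-16.3, 34.1, 94.0], [-16.2, -34.8, 94.0], [-116.0, 35.2, 94.0], [-115.6, -35.2, 94.0]]
lip [[13.0, 10.1, 46.0], [13.1, -12.8, 46.0]]
boardfront [[-74.1, 55.6, 10.0], [-74.5, -57.8, 10.0]]
tip [-100.2    0.4  104.7]
```

```bash
python3 - <<'E'
from h import *
p=np.load('box.npy');p[1]-=.0013;np.save('box.npy',p)
for z in(50,37,34.5):print(boxgo((-78,0,z),0,1))
E
```

```text
([0.223, 0.016, 0.378, 0.0, 0.004, 0.005], array([0.497, 0.037, 0.067]))
([0.223, 0.016, 0.508, 0.0, 0.004, 0.005], array([0.497, 0.037, 0.054]))
([0.224, 0.016, 0.533, 0.0, 0.004, 0.005], array([0.497, 0.037, 0.052]))
```

Call:
servo_tool:
  plan:
    - [0.223, 0.016, 0.2, 0, 0.004, 0.004, 60]
    - [0.223, 0.016, 0.4, 0, 0.004, 0.004, 60]
    - [0.223, 0.016, 0.48, 0, 0.004, 0.004, 60]
    - [0.223, 0.016, 0.51, 0, 0.004, 0.004, 60]
    - [0.223, 0.016, 0.525, 0, 0.004, 0.004, 60]
    - [0.223, 0.016, 0.525, 0, 0.004, 0.004, 60]

```text
time: 11.77
tool_pos: [0.497, 0.0369, 0.053]
ee_rot: [3.141, -0.001, 0.077]
wrist_force: [-0.5, 1.5, -1.4]
width: 0.0694
finger_force: 30.0
```

```bash
python3 - <<'E'
from h import *
o=robot.get_obs();print(o['tool_pos'],o['wrist_force'],boxgo((-78,0,34.),0,1,o), boxgo((-38,0,34.),0,1,o))
E
```

```text
[0.49703095 0.03688092 0.05297664] [-0.54684129  1.52861836 -1.43014287] ([-0.002, -0.0, 0.02, 0.001, -0.0, -0.0], array([0.497, 0.037, 0.051])) ([0.398, -0.0, 0.02, 0.001, -0.0, -0.0], array([0.537, 0.04 , 0.051]))
```

Lower until contact.

Call:
servo_tool:
  plan:
    - [0, 0, 0.02, 0, 0, 0, 60]
    - [0, 0, 0.03, 0, 0, 0, 60]
    - [0, 0, 0.03, 0, 0, 0, 60]

```text
time: 12.02
tool_pos: [0.4978, 0.0369, 0.0509]
ee_rot: [3.14, -0.003, 0.077]
wrist_force: [0.6, -0.2, 2.7]
width: 0.0698
finger_force: 30.0
```

Call:
servo_tool:
  plan:
    - [0.06, 0, 0, 0, 0, 0, 60]
    - [0.12, 0, 0, 0, 0, 0, 60]
    - [0.18, 0, 0, 0, 0, 0, 60]
    - [0.24, 0, 0, 0, 0, 0, 60]
    - [0.3, 0, 0, 0, 0, 0, 60]
    - [0.35, 0, 0, 0, 0, 0, 60]
    - [0.35, 0, 0, 0, 0, 0, 60]

```text
time: 12.6
tool_pos: [0.5297, 0.0398, 0.0511]
ee_rot: [3.141, 0.007, 0.077]
wrist_force: [-9.9, -0.9, 13.4]
width: 0.0695
finger_force: 30.0
```

Call:
servo_tool:
  plan:
    - [0.02, 0, 0, 0, 0, 0, 60]
    - [0.04, 0, 0, 0, 0, 0, 60]
    - [0.05, 0, 0, 0, 0, 0, 60]
    - [0.05, 0, 0, 0, 0, 0, 60]

```text
time: 12.93
tool_pos: [0.5329, 0.0401, 0.0511]
ee_rot: [3.142, 0.01, 0.077]
wrist_force: [-14.2, -0.6, 15.2]
width: 0.0695
finger_force: 30.0
```

```bash
python3 - <<'E'
from h import *
o=robot.get_obs();print(o['tool_pos'],o['wrist_force'],boxgo((-36,0,34.),0,1,o))
import pickle;pickle.dump(o,open('w4.pkl','wb'))
a=robot.snapshot('wrist');save(a,'w4raw.png');save(cv2.resize(a,(800,600)),'w4.png')
E
```

```text
[0.53291157 0.04010017 0.05105057] [-14.21798937  -0.63703186  15.24086742] ([0.058, 0.004, -0.0, 0.0, 0.006, 0.0], array([0.539, 0.04 , 0.051]))
```

View pics/w4.png

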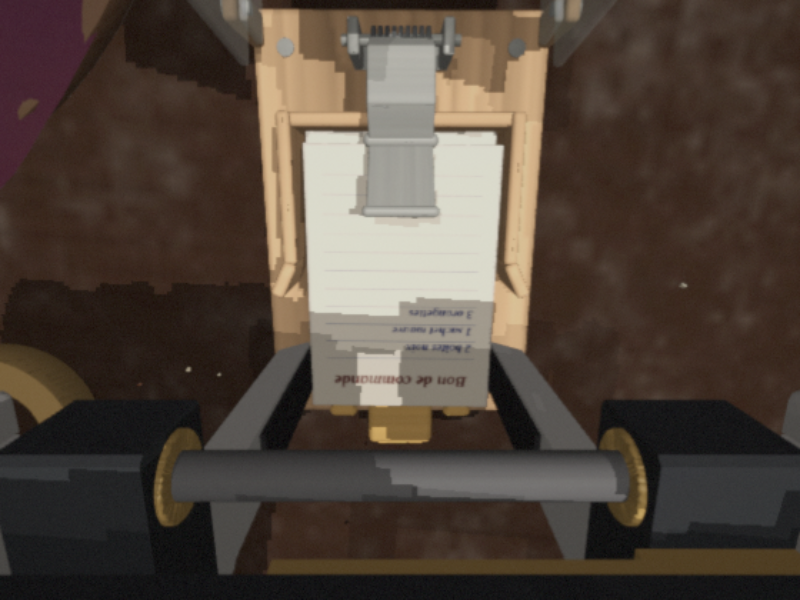

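The pad is under the arm but about 5 mm short: its leading edge is at row 145 and the pile's back end at row 132. It is also pressing down, so I'll ease up a little and push on.

Call:
servo_tool:
  plan:
    - [0, 0, -0.015, 0, 0, 0, 60]
    - [0.03, 0, -0.015, 0, 0, 0, 60]
    - [0.05, 0, -0.015, 0, 0, 0, 60]
    - [0.05, 0, -0.015, 0, 0, 0, 60]

```text
time: 13.32
tool_pos: [0.5383, 0.0402, 0.0511]
ee_rot: [3.141, 0.01, 0.077]
wrist_force: [-10.6, -2.0, 8.8]
width: 0.0698
finger_force: 30.0
```

```bash
python3 - <<'E'
from h import *
o=robot.get_obs();print(o['tool_pos'],o['wrist_force'],boxgo((-36,0,34.),0,1,o))
E
```

```text
[0.53829222 0.04023698 0.05111915] [-10.59552244  -1.95435884   8.80531012] ([0.004, 0.001, 0.001, 0.0, 0.006, 0.0], array([0.539, 0.04 , 0.051]))
```

Call:
servo_tool:
  plan:
    - [0.01, 0, -0.005, 0, 0, 0, 60]
    - [0.02, 0, -0.005, 0, 0, 0, 60]
    - [0.02, 0, -0.005, 0, 0, 0, 60]

```text
time: 13.57
tool_pos: [0.5384, 0.0402, 0.0511]
ee_rot: [3.141, 0.014, 0.077]
wrist_force: [-13.8, -2.6, 10.3]
width: 0.0693
finger_force: 30.0
```

Call:
servo_tool:
  plan:
    - [0, 0, 0, 0, 0, 0, 94]
    - [0, 0, 0, 0, 0, 0, 94]
    - [0, 0, 0, 0, 0, 0, 94]
    - [0, 0, -0.4, 0, 0, 0, 94]
    - [0, 0, -0.4, 0, 0, 0, 94]

```text
time: 13.98
tool_pos: [0.5481, 0.0406, 0.0977]
ee_rot: [3.14, -0.012, 0.077]
wrist_force: [0.9, 0.3, 2.0]
width: 0.0942
finger_force: 0.0
```

```bash
python3 - <<'E'
from h import *
o=robot.get_obs();print(o['tool_pos'],o['wrist_force'],o['width'])
for q in((-90,0,80),(-75,0,33.5),(-61,0,33.5)):print(boxgo(q,0,1,o))
a=robot.snapshot('wrist');save(cv2.resize(a[:,140:420],None,fx=2,fy=2,interpolation=cv2.INTER_CUBIC)[:600],'w5.png')
import pickle;pickle.dump(o,open('w5.pkl','wb'))
E
```

```text
[0.5480633  0.04057934 0.09771256] [0.86143225 0.2615499  2.00412877] 0.09417618949036752
([-0.634, -0.003, -0.0, 0.001, -0.007, -0.0], array([0.485, 0.036, 0.097]))
([-0.489, -0.004, 0.466, 0.001, -0.007, -0.0], array([0.5  , 0.037, 0.05 ]))
([-0.349, -0.004, 0.468, 0.001, -0.007, -0.0], array([0.514, 0.038, 0.05 ]))
```

View pics/w5.png

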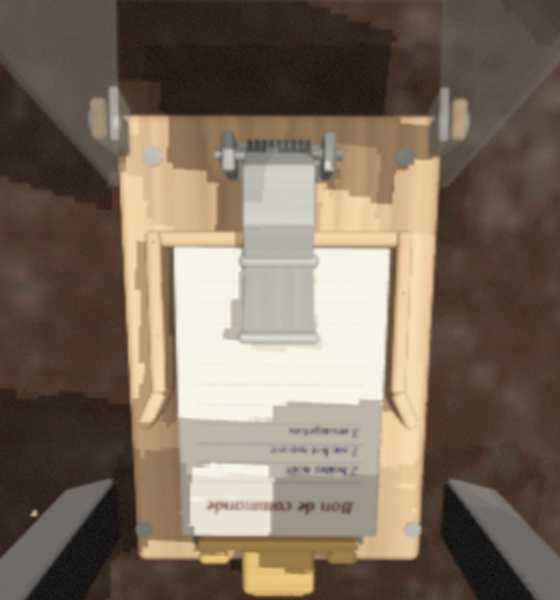

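Pad appears home and square, back edge at row ~247 against the stop. I'll confirm by nudging its front end with both fingertips.

Call:
servo_tool:
  plan:
    - [-0.64, 0, 0, 0, 0, 0, 45]
    - [-0.64, 0, 0, 0, 0, 0, 45]
    - [-0.64, 0, 0, 0, -0.007, 0, 45]
    - [-0.56, 0, 0.25, 0, -0.007, 0, 45]
    - [-0.52, 0, 0.46, 0, -0.007, 0, 45]
    - [-0.52, 0, 0.46, 0, -0.007, 0, 45]
    - [-0.42, 0, 0.46, 0, -0.007, 0, 45]
    - [-0.37, 0, 0.46, 0, -0.007, 0, 45]
    - [-0.355, 0, 0.46, 0, -0.007, 0, 45]
    - [-0.345, 0, 0.46, 0, -0.007, 0, 45]
    - [-0.345, 0, 0.46, 0, -0.007, 0, 45]

```text
time: 14.95
tool_pos: [0.5106, 0.0379, 0.0466]
ee_rot: [3.141, 0.009, 0.077]
wrist_force: [0.0, 0.0, 0.2]
width: 0.0449
finger_force: 0.0
```

```bash
python3 - <<'E'
from h import *
o=robot.get_obs();print(o['tool_pos'],o['wrist_force'],o['width'])
for q in((-61,0,33.5),(-58,0,33.5)):print(boxgo(q,0,1,o))
E
```

```text
[0.51056836 0.03789001 0.04663456] [0.02560902 0.03333048 0.15284061] 0.044861147906199154
([0.032, -0.001, -0.039, 0.001, 0.006, -0.0], array([0.514, 0.038, 0.05 ]))
([0.062, -0.001, -0.039, 0.001, 0.006, -0.0], array([0.517, 0.038, 0.05 ]))
```

Call:
servo_tool:
  plan:
    - [0, 0, -0.04, 0, 0.005, 0, 45]
    - [0, 0, -0.04, 0, 0.005, 0, 45]
    - [0.03, 0, -0.04, 0, 0.005, 0, 45]
    - [0.05, 0, -0.04, 0, 0.005, 0, 45]
    - [0.065, 0, -0.04, 0, 0.005, 0, 45]
    - [0.065, 0, -0.04, 0, 0.005, 0, 45]

```text
time: 15.45
tool_pos: [0.5135, 0.0382, 0.0497]
ee_rot: [3.141, 0.01, 0.076]
wrist_force: [-7.9, -0.7, 7.0]
width: 0.0451
finger_force: 4.1
```

```bash
python3 - <<'E'
from h import *
o=robot.get_obs();print(o['tool_pos'],o['wrist_force'],o['width'])
for q in((-61,0,33.5),(-57,0,33.5)):print(boxgo(q,0,1,o))
E
```

```text
[0.51351671 0.03816896 0.04969182] [-7.92616489 -0.7382297   7.01623189] 0.04507025792274571
([0.003, -0.0, -0.008, 0.001, 0.006, -0.0], array([0.514, 0.038, 0.05 ]))
([0.043, -0.0, -0.008, 0.001, 0.006, -0.0], array([0.518, 0.039, 0.05 ]))
```

Call:
servo_tool:
  plan:
    - [0.02, 0, 0, 0, 0, 0, 45]
    - [0.04, 0, 0, 0, 0, 0, 45]
    - [0.05, 0, 0, 0, 0, 0, 45]
    - [0.05, 0, 0, 0, 0, 0, 45]

```text
time: 15.78
tool_pos: [0.514, 0.0382, 0.0496]
ee_rot: [3.14, 0.021, 0.076]
wrist_force: [-19.8, -1.4, 17.3]
width: 0.0449
finger_force: 10.0
```

Only 0.5 mm of movement under 20 N, so the pad is home. Backing off, then up and over the cover.

Call:
servo_tool:
  plan:
    - [-0.15, 0, 0, 0, 0, 0, 45]
    - [-0.15, 0, -0.02, 0, 0, 0, 45]
    - [-0.15, 0, -0.4, 0, 0, 0, 45]
    - [-0.15, 0, -0.8, 0, 0, 0, 45]
    - [-0.15, 0, -1, 0, 0, 0, 45]
    - [-0.15, 0, -1, 0, 0, 0, 45]

```text
time: 16.28
tool_pos: [0.5107, 0.0377, 0.1564]
ee_rot: [3.139, -0.011, 0.077]
wrist_force: [0.3, 0.1, 1.9]
width: 0.0451
finger_force: 0.0
```

Call:
servo_tool:
  plan:
    - [0, 0, -0.4, 0, 0, 0, 45]
    - [0, 0, -0.8, 0, 0, 0, 45]
    - [0, 0, -1, 0, 0, 0, 45]
    - [0.4, 0, -1, 0, 0, 0, 45]
    - [0.8, 0, -1, 0, 0, 0, 45]
    - [1, 0, -1, 0, 0, 0, 45]
    - [1, 0, -1, 0, 0, 0, 45]

```text
time: 16.87
tool_pos: [0.6093, 0.0456, 0.2457]
ee_rot: [3.141, 0.005, 0.077]
wrist_force: [-1.1, -0.1, -1.2]
width: 0.0452
finger_force: 0.0
```

```bash
python3 - <<'E'
from h import *
o=robot.get_obs();print(o['time'],o['tool_pos'],o['wrist_force'],o['width'],o['joint_positions'])
for q in((175,0,230),(175,0,164)):print(boxgo(q,0,1,o))
a=robot.snapshot('top');save(a,'t5.png')
print([(d["extent"],d["conf"]) for d in robot.find_in("cover_edge","top")])
print([(d["extent"],d["conf"]) for d in robot.find_in("fresh_pad","wrist")][:2])
E
```

```text
16.8667 [0.60925459 0.04561344 0.24565094] [-1.11716286 -0.07553187 -1.1513576 ] 0.04515582432482905 [-1.76113243e-02  2.25591223e-01  1.16785000e+00 -8.05915300e-04
  1.75355512e+00  1.47608451e+00]
([1.402, -0.0, -0.021, 0.0, 0.003, -0.0], array([0.749, 0.056, 0.247]))
([1.406, -0.0, 0.639, 0.0, 0.003, -0.0], array([0.749, 0.056, 0.181]))
[([134.6, 221.2, 43.1, 35.5], 0.7)]
[([279.9, 194.6, 104.6, 149.6], 0.73)]
```

Call:
servo_tool:
  plan:
    - [0.4, 0, -0.03, 0, 0, 0, 45]
    - [0.8, 0, -0.03, 0, 0, 0, 45]
    - [1, 0, -0.03, 0, 0, 0, 45]
    - [1, 0, -0.03, 0, 0, 0, 45]

```text
time: 17.35
tool_pos: [0.7074, 0.0532, 0.2492]
ee_rot: [3.141, 0.005, 0.077]
wrist_force: [-0.8, 0.4, -0.7]
width: 0.045
finger_force: 0.0
```

Call:
servo_tool:
  plan:
    - [0.2, 0, 0, 0, 0, 0, 45]
    - [0.4, 0, 0, 0, 0, 0, 45]
    - [0.43, 0, 0, 0, 0, 0, 45]
    - [0.43, 0, 0, 0, 0, 0, 45]

```text
time: 17.68
tool_pos: [0.7482, 0.0564, 0.2515]
ee_rot: [3.141, 0.004, 0.077]
wrist_force: [0.0, 0.4, -0.1]
width: 0.0448
finger_force: 0.0
```

```bash
python3 - <<'E'
from h import *
o=robot.get_obs();print(o['time'],o['tool_pos'],o['ee_rot'],o['wrist_force'],o['joint_positions'])
for q in((175,0,230),(175,0,162)):print(boxgo(q,0,1,o))
E
```

```text
17.6833 [0.74821203 0.0564348  0.25152273] [3.14083871 0.00417888 0.07691384] [ 0.0072808   0.36689623 -0.12873573] [ 2.57110994e-04  5.71093621e-01  6.93179330e-01 -1.12562529e-03
  1.88142839e+00  1.49379616e+00]
([0.009, 0.001, 0.045, 0.0, 0.003, -0.0], array([0.749, 0.056, 0.247]))
([0.012, 0.0, 0.725, 0.0, 0.003, -0.0], array([0.749, 0.056, 0.179]))
```

Call:
servo_tool:
  plan:
    - [0.03, 0, 0.3, 0, 0, 0, 45]
    - [0.03, 0, 0.6, 0, 0, 0, 45]
    - [0.03, 0, 0.72, 0, 0, 0, 45]
    - [0.03, 0, 0.72, 0, 0, 0, 45]

```text
time: 18.02
tool_pos: [0.7484, 0.0566, 0.1754]
ee_rot: [3.141, 0.012, 0.077]
wrist_force: [-1.2, 0.4, -0.6]
width: 0.0449
finger_force: 0.0
```

Call:
servo_tool:
  plan:
    - [-0.1, 0, 0, 0, 0, 0, 45]
    - [-0.2, 0, 0, 0, 0, 0, 45]
    - [-0.3, 0, 0, 0, 0, 0, 45]
    - [-0.4, 0, 0, 0, 0, 0, 45]
    - [-0.5, 0, 0, 0, 0, 0, 45]
    - [-0.6, 0, 0, 0, 0, 0, 45]
    - [-0.7, 0, 0, 0, 0, 0, 45]
    - [-0.8, 0, 0, 0, 0, 0, 45]
    - [-0.9, 0, 0, 0, 0, 0, 45]
    - [-1, 0, 0, 0, 0, 0, 45]

```text
time: 18.85
tool_pos: [0.6522, 0.049, 0.1838]
ee_rot: [3.14, -0.003, 0.077]
wrist_force: [0.7, 0.3, -0.2]
width: 0.0452
finger_force: 0.5
```

```bash
cat > st.py <<'E'
from h import *
o=robot.get_obs();p=np.load('box.npy')
t=o['tool_pos']-[p[0],p[1],.017]
print(o['time'],'tip in box',(R.from_euler('z',-p[2]).apply(t)*1e3).round(1),o['wrist_force'].round(1))
robot.snapshot("scene")
print([(np.round(d["extent"]),d["conf"]) for d in robot.find_in("cover_edge","scene")])
for t in (0,.03,.1,.3,.5,.8,1.0,1.2,1.5):
    c,s=np.cos(t),np.sin(t)
    pts=[(86+u*c+w*s,y,34-u*s+w*c) for u,w in((-160,-22),(-160,39),(-2,39),(-2,-20)) for y in(-52,52)]
    q=proj('scene',box(pts)); e=np.r_[(q.min(0)+q.max(0))/2,np.ptp(q,axis=0)];print(t,e.round())
E
python3 st.py
```

```text
18.85 tip in box [7.790e+01 1.000e-01 1.668e+02] [ 0.7  0.3 -0.2]
[(array([272., 232.,  33.,  15.]), 0.58)]
0 [285. 224.  82.  56.]
0.03 [285. 223.  82.  55.]
0.1 [286. 220.  84.  50.]
0.3 [287. 211.  86.  45.]
0.5 [290. 205.  86.  57.]
0.8 [296. 197.  80.  72.]
1.0 [301. 192.  73.  79.]
1.2 [307. 189.  64.  82.]
1.5 [316. 187.  48.  83.]
```

Call:
servo_tool:
  plan:
    - [-0.1, 0, 0.02, 0, 0, 0, 45]
    - [-0.21, 0, 0.03, 0, 0, 0, 45]
    - [-0.3, 0, 0.06, 0, 0, 0, 45]
    - [-0.39, 0, 0.1, 0, 0, 0, 45]
    - [-0.47, 0, 0.13, 0, 0, 0, 45]
    - [-0.54, 0, 0.17, 0, 0, 0, 45]
    - [-0.62, 0, 0.22, 0, 0, 0, 45]
    - [-0.69, 0, 0.28, 0, 0, 0, 45]
    - [-0.76, 0, 0.34, 0, 0, 0, 45]
    - [-0.83, 0, 0.4, 0, 0, 0, 45]
    - [-0.89, 0, 0.46, 0, 0, 0, 45]

```text
time: 19.87
tool_pos: [0.5638, 0.0421, 0.1356]
ee_rot: [3.141, -0.001, 0.077]
wrist_force: [1.9, 1.1, 1.0]
width: 0.0451
finger_force: 0.7
```

```bash
python3 st.py | head -2; python3 - <<'E'
from h import *
b=robot.snapshot('scene')[130:280,200:400];save(cv2.resize(b,None,fx=4,fy=4,interpolation=cv2.INTER_CUBIC),'s6.png')
E
```

```text
19.8667 tip in box [-10.8   0.  118.6] [1.9 1.1 1. ]
[(array([287., 207.,  84.,  54.]), 0.88)]
```

View pics/s6.png

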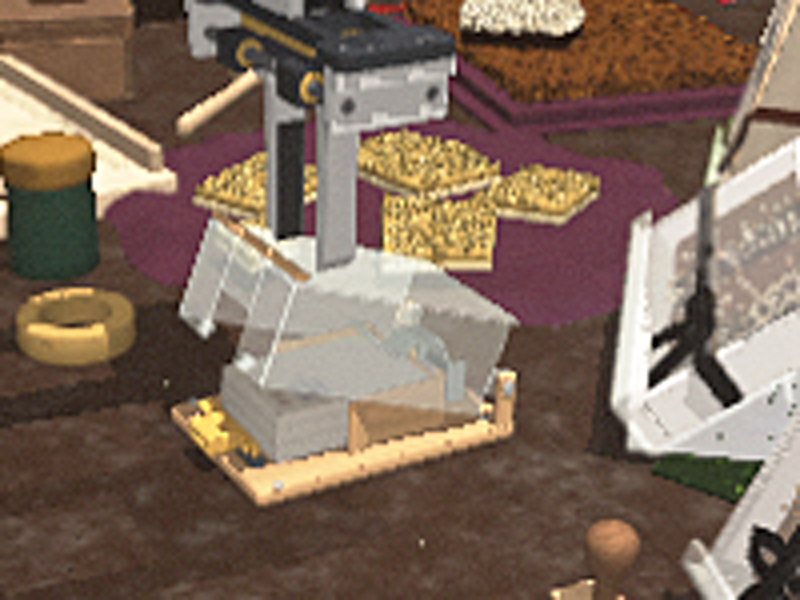

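Cover at about 0.4 rad with the fingertips just behind the rib. I'll follow it down and press.

Call:
servo_tool:
  plan:
    - [-0.09, 0, 0.1, 0, 0, 0, 45]
    - [-0.17, 0, 0.2, 0, 0, 0, 45]
    - [-0.24, 0, 0.28, 0, 0, 0, 45]
    - [-0.3, 0, 0.35, 0, 0, 0, 45]
    - [-0.35, 0, 0.41, 0, 0, 0, 45]
    - [-0.38, 0, 0.45, 0, 0, 0, 45]
    - [-0.38, 0, 0.48, 0, 0, 0, 45]
    - [-0.38, 0, 0.5, 0, 0, 0, 45]
    - [-0.38, 0, 0.5, 0, 0, 0, 45]

```text
time: 20.77
tool_pos: [0.526, 0.0391, 0.0899]
ee_rot: [3.14, -0.0, 0.077]
wrist_force: [-7.3, -0.1, 22.1]
width: 0.0451
finger_force: 10.8
```

```bash
python3 st.py | head -2
```

```text
20.7667 tip in box [-48.7  -0.1  72.9] [-7.3 -0.1 22.1]
[(array([283., 223.,  80.,  54.]), 0.84), (array([213., 179.,  27.,  35.]), 0.52), (array([253., 238.,   9.,  15.]), 0.43)]
```

22 N at z 73, so it is bottomed. Lift clear and check that it stays shut.

Call:
servo_tool:
  plan:
    - [0, 0, -0.1, 0, 0, 0, 45]
    - [0, 0, -0.4, 0, 0, 0, 45]
    - [0, 0, -0.8, 0, 0, 0, 45]
    - [-0.3, 0, -1, 0, 0, 0, 45]
    - [-0.7, 0, -1, 0, 0, 0, 45]
    - [-0.8, 0, -1, 0, 0, 0, 45]
    - [-0.8, 0, -1, 0, 0, 0, 45]

```text
time: 21.45
tool_pos: [0.4432, 0.0331, 0.1845]
ee_rot: [3.141, 0.004, 0.077]
wrist_force: [1.5, 0.4, -0.3]
width: 0.0452
finger_force: 0.0
```

Call:
servo_tool:
  plan:
    - [-0.4, 0, -0.4, 0, 0, 0, 45]
    - [-0.6, 0, -0.6, 0, 0, 0, 45]
    - [-0.6, 0, -0.6, 0, 0, 0, 45]
    - [-0.6, 0, -0.6, 0, 0, 0, 45]
    - [-0.6, 0, -0.6, 0, 0, 0, 45]
    - [-0.6, 0, -0.6, 0, 0, 0, 45]

```text
time: 21.95
tool_pos: [0.3862, 0.0286, 0.2429]
ee_rot: [3.141, 0.006, 0.077]
wrist_force: [0.1, -0.4, -0.4]
width: 0.0452
finger_force: 0.0
```

```bash
python3 st.py | head -2; python3 - <<'E'
from h import *
b=robot.snapshot('scene')[130:280,200:400];w=robot.snapshot('wrist')
im=np.hstack([cv2.resize(b,(400,300)),cv2.resize(w,(400,300))]);save(im,'s7.png')
E
```

```text
21.95 tip in box [-1.890e+02  2.000e-01  2.259e+02] [ 0.1 -0.4 -0.4]
[(array([286., 224.,  78.,  57.]), 0.81)]
```

View pics/s7.png

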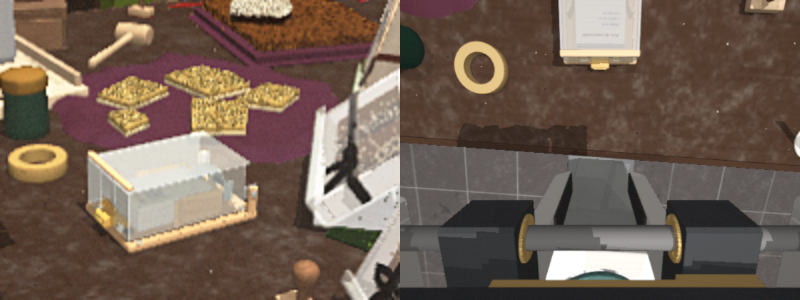

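The cover is shut and stays down with the fresh pad inside, and the bystanders are in place.

```bash
python3 -c "
from bench import robot
print(robot.close_job())"
```

```text
the job is handed in; nothing more can be done
None
```

I handed the job in after about 22 s: the fresh pad is on top of the pile and, by a push test, home against the back stop; the cover stayed shut after I let go, and nothing round about looked disturbed.

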